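# Re-divide and fill the supply tray for the packing station

## Robot

A 7-joint arm with a two-finger parallel gripper is mounted at the origin on a cart in front of the work surface, level with it; the furniture and walls round the work are solid. World frame = base frame: x ahead of the robot, y to its left, z up, the work surface at z = 0. Lengths are in m, angles in rad, forces in N, time in s.
With the tool pointing down it reaches from about 0.35 to 0.9 m from the base axis. Payload 8.1 kg.
Tool frame: the origin (TCP) lies at the centre of the arm's flange, where the gripper is bolted on; the fingertips stand 178 mm ahead of it and the grasp point (between the pads) lies 159 mm ahead of it; z points along the fingers, y is the direction in which the jaws open and shut (so a half turn about z gives the same grasp; the last joint's range is limited). The gripper opens to 92 mm and grips with 3 to 60 N. Pads are 19 mm wide; open, the fingers measure 130 mm over their backs; the gripper's body (75 mm by 190 mm) begins 47 mm behind the grasp point.
Start: joints at [-1.29, 0.434, 0.025, 1.573, -0.012, 1.134, -0.075], TCP at [0.234, 0.58, 0.405] pointing down, gripper open.
Joint ranges: [-2.62, 2.62], [-0.44, 2.09], [-1.27, 1.32], [0.08, 2.57], [-1.32, 4.46], [0.12, 2], [-2.74, 2.74]. Speed limits (rad/s): [2.22, 2.22, 3.01, 3.01, 3.14, 3.14, 3.14].

## Interface

Orientations are given as a rotation vector (axis times angle).
In Python, from cell import arm, get_image, camera_model gives the robot as it stands. The module is installed in compiled form; this text tells all that it offers.
- The arm moves only by the shell command python3 -m pendant 'ROWS' [FORCE]. ROWS is JSON, a list that holds one entry, the list of rows, each a list of 7 numbers: the shift along the tool's x, y, z in mm, then the turn, a rotation vector about the tool's x, y, z in rad, then the closure, from -1 (fully open) to 1 (shut). In form: [[[x, y, z, rx, ry, rz, hand], ...]]. A call has 1 to 20 rows; each row is the pose to reach, as a shift and turn from the pose commanded when the call began, along the tool's axes at that moment; what a row does not reach only later rows make up. A row lasts 1/8 s, in which the tool goes at most 62.5 mm and 10.7 degrees, less where a joint would pass 70% of its speed; a pose out of reach is approached as far as the arm can. A call with a gripper value outside its range is refused whole. The fingers move at their own pace and stop on an object; FORCE is the grip in N (left out, the last holds). Time passes only in rows, so rows that repeat a pose let the fingers close. It gives the time, the measured TCP pose, the force and the opening at its end, in the units of the state.
- arm.observe(): the state, without advancing time (a new reading comes with each control period).
- get_image(name): name is "side" or "top"; returns the picture (480x640x3 uint8, red, green, blue); there is no depth.
- camera_model(name): a dict with "fx", "fy", "cx", "cy" (pixels), "k1" (the pictures are not rectified: a ray, as slopes to the right and down, at radius r is drawn at 1 + k1 r^2 times it, then the intrinsics apply), "position" and "orientation" of the camera in the world. Camera axes: x right, y down, z forward; pixel columns grow to the right and rows downward; lengths in m; the calibration is good to about 2 mm. A picture is of the moment at which its call begins. camera_model takes no time and is no camera call.
- arm.sign_off(): hands the job in, once; it reports no verdict.
The state is a dict: "clock": time; "joints": joint angles; "dq": joint speeds; "joint_efforts": joint torques, N m; "position": TCP position; "ee_rot": TCP orientation; "force": force on the tool from outside, world axes, zero at the start; "ft_torque": the same for the moment, N m; "width": opening from 0.0 (shut) to 1.0 (fully open).
Only numpy, scipy, OpenCV 4.12 (cv2) and the standard library are available. Lean on these libraries where they do the work, as an engineer would, in place of code of your own. Each camera call takes 0.05 s, during which the arm holds its last target.

## Task

Get the wooden supply tray ready for the packing station, with the glue kept apart from the paper goods: move the upright divider board out of the middle grooves into the pair of grooves nearer to the flat carton that lies at one end of the tray, fully down, and lay the label roll flat and centred on top of that carton. On the other side of the board, in one row along the middle of the tray, set the small staple box (the loose one near the tray) flat and close beside the stapler, and stand the glue stick upright between the staple box and the board. Leave the carton, the stapler, the rubber stamp and the barcode scanner where they are.

Things in the scene. Friction and masses are not known exactly. Their poses are not given: they have to be found in the camera images.
- tray: Shallow open wooden tray, fixed to the table, 166 x 335 mm outside. Origin at the centre of its underside; x across it (short), y along it (long), z up. Inner floor 6 mm above the origin, inside 148 mm in x by 316 mm in y; long walls 34 mm high, end walls 46 mm high.
- battens: Two slotted wooden strips fixed inside the tray's long walls, same frame as the tray. Inner faces at x = -61.5 and +61.5 mm, y from -62 to +62 mm, tops at z = 46 mm. Each has three upright grooves, 12 mm wide, reaching the wall behind (x = -74 or +74 mm) and the tray floor, with rounded lips on top (5 mm radius). The three groove pairs lie at y = -35, 0 and +35 mm.
- divider: Plain plywood divider board, 142 mm long (its x), 9 mm thick (its y), 95 mm high (its z), corners rounded, 75 g, loose. Origin at the middle of its bottom edge. It starts upright in the middle groove pair (y = 0 of the tray), standing 55 mm proud of the strips; pinched across its thickness at the top it pulls straight up. Seated, it stands on the tray floor, its x along the tray's x.
- carton: Flat printed cardboard box, 69 x 95 x 28 mm (x, y, z), loose, lying flat on the tray floor at one end of the tray (centre 115 mm from the tray's centre, at +y or -y of the tray), its long side across the tray. Origin at the centre of its underside; its top is 28 mm above.
- stapler: Desk stapler, 34 x 138 x 48 mm (x, y, z), loose, lying across the tray at the other end (115 mm from the tray's centre). Origin at the centre of its underside.
- label_roll: Roll of blank white labels standing on its flat face, 63 mm diameter, 40 mm high, with a core hole (about 25 mm); loose on the open table to the left or right of the tray (like the staple box, glue stick and stamp; similar things farther off to the right are fixed clutter). Origin at the centre of its underside, z along its axis.
- staple_box: Small flat printed box of staples, 41 x 62 x 22 mm (x, y, z), loose on the open table to the left or right of the tray (not the one at the back among the other boxes). Origin at the centre of its underside.
- glue_stick: Glue stick standing upright with its cap on top, 26 mm diameter, 97 mm high; loose on the open table to the left or right of the tray. Origin at the centre of its foot, z up.
- stamp: Bystander: rubber stamp standing on the table, base 31 x 48 mm, turned wooden handle, 85 mm high in all. Origin at the centre of its underside. Not to be moved.
- scanner: Bystander: cordless barcode scanner lying on the table to the robot's right, 66 x 172 x 46 mm. Origin at the centre of its underside. Not to be moved.
Things that resemble listed ones, but are neither listed nor needed, are in the scene too. Several things look just like the glue_stick: the one meant starts farthest to the robot's right.

How it is judged:
At the end, for the whole second after the job is handed in: Board upright in the grooves on the carton's side, on the floor (4 mm); roll flat on the carton (15 mm); beyond the board, within 30 mm of the centre line, glue stick upright, then box flat, 38-100 mm from the middle, by the stapler. Carton, stapler moved < 20 mm. All released, at rest (((y of carton in the frame of tray between 0.06 and 0.2 m and y of divider in the frame of tray between 0.028 and 0.042 m and y of glue_stick in the frame of tray between -0.04 and 0.02 m and y of staple_box in the frame of tray between -0.1 and -0.038 m and y of stapler in the frame of tray between -0.2 and -0.08 m) or (y of carton in the frame of tray between -0.2 and -0.06 m and y of divider in the frame of tray between -0.042 and -0.028 m and y of glue_stick in the frame of tray between -0.02 and 0.04 m and y of staple_box in the frame of tray between 0.038 and 0.1 m and y of stapler in the frame of tray between 0.08 and 0.2 m)) and z of divider in the frame of tray between 0.001 and 0.01 m and angle between divider's own z axis and vertical below 0.13 rad and angle between the x axis of divider and the x axis of tray, either way round below 0.1 rad and x of glue_stick in the frame of tray between -0.03 and 0.03 m and z of glue_stick in the frame of tray between 0.001 and 0.011 m and angle between each of glue_stick, staple_box, label_roll's own z axis and vertical below 0.1 rad and x of staple_box in the frame of tray between -0.03 and 0.03 m and z of staple_box in the frame of tray between 0.001 and 0.011 m and horizontal distance between label_roll and carton below 0.015 m and z of label_roll in the frame of carton between 0.023 and 0.033 m and distance of each of carton, stapler from where it was at the start of the episode below 0.02 m and linear speed of each of divider, label_roll, staple_box, glue_stick below 0.02 m/s); the robot touches nothing.
It fails at once if the rubber stamp is moved or knocked over (distance of stamp from where it was at the start of the episode above 0.03 m or angle between stamp's own z axis and vertical above 0.5 rad).
It fails at once if the barcode scanner is moved (distance of scanner from where it was at the start of the episode above 0.03 m).
It also fails if it takes over 115 s, if anything falls off the work surface, if the arm or the gripper's body presses on something with over 40 N, if the wrist force passes 120 N, or if a joint passes its speed limit or range.

## Working session

There is one attempt and no reset: what is moved stays moved. The work goes in short steps, Python scripts to look and compute and a shell command to move; the robot and the scene stay as the last step left them, time stands still between calls to the robot, and variables do not carry over. Pictures are saved under pics/ and viewed, and the job is handed in when it is done.

```bash
mkdir -p pics
python3 - <<'E'
from cell import arm,get_image,camera_model
import cv2
for n in("side","top"):
    cv2.imwrite(f"pics/{n}0.png",get_image(n)[:,:,::-1]); print(n,camera_model(n))
print(arm.observe())
E
```

```text
side {'fx': 589.1848802755707, 'fy': 589.1848802755707, 'cx': 320.94702242971016, 'cy': 234.39206387829455, 'k1': -0.13318445065753493, 'position': array([0.2237655 , 1.13536809, 0.82235015]), 'orientation': array([-0.34391143,  2.65005731, -1.43002892])}
top {'fx': 467.4975296927661, 'fy': 467.4975296927661, 'cx': 325.0261084963347, 'cy': 244.57788023191833, 'k1': -0.06747061337548227, 'position': array([ 0.32585297, -0.04247441,  1.47833835]), 'orientation': array([-2.17202337,  2.15922044, -0.13036751])}
{'clock': 0.1, 'joints': array([-1.28960187,  0.43513883,  0.02498982,  1.57400966, -0.01156601,
        1.1339649 , -0.07509119]), 'dq': array([ 9.97657683e-04, -2.43449561e-03, -9.95580363e-07, -2.39272676e-03,
        8.74676140e-04,  1.45715658e-03, -1.17564272e-03]), 'joint_efforts': array([ 3.02924229e-03, -6.69130969e+01,  9.88037176e-01, -3.15144253e+01,
       -6.04354287e-02,  3.74080776e-02,  6.24551922e-05]), 'position': array([0.23399057, 0.57932595, 0.40403109]), 'ee_rot': array([-5.99244345e-01, -3.08380828e+00,  2.15663704e-03]), 'force': array([ 0.32098016, -0.96450495, -0.20077859]), 'ft_torque': array([0.05793697, 0.06090845, 0.01701718]), 'width': 1.0012456557844975}
```

View pics/side0.png

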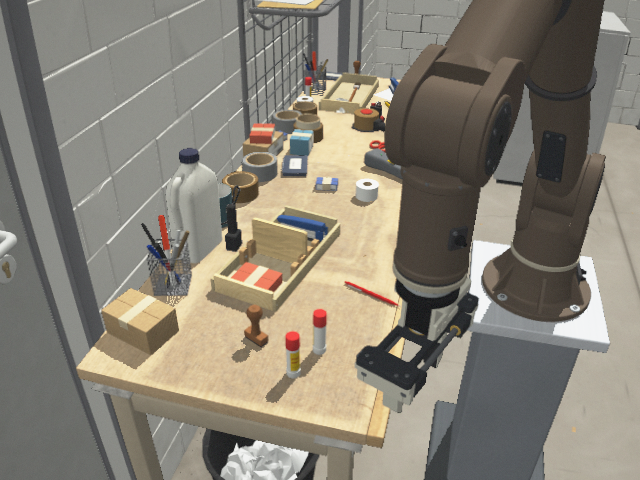

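View pics/top0.png

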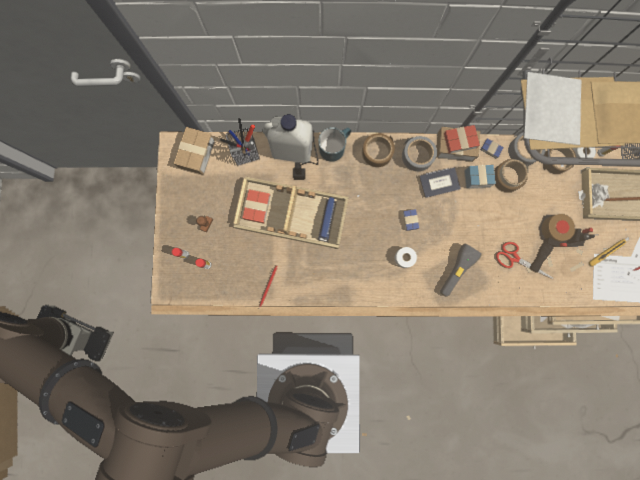

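Run:
```python
import cv2
a=cv2.imread("pics/top0.png"); s=cv2.imread("pics/side0.png")
cv2.imwrite("pics/t_a.png",cv2.resize(a[165:305,155:355],None,fx=4,fy=4,interpolation=cv2.INTER_CUBIC))
cv2.imwrite("pics/t_b.png",cv2.resize(a[130:310,380:640],None,fx=3,fy=3,interpolation=cv2.INTER_CUBIC))
cv2.imwrite("pics/s_a.png",cv2.resize(s[170:390,200:400],None,fx=2.7,fy=2.7,interpolation=cv2.INTER_CUBIC))
cv2.imwrite("pics/s_b.png",cv2.resize(s[60:210,240:420],None,fx=4,fy=4,interpolation=cv2.INTER_CUBIC))
```

```text
(no output)
```

View pics/t_a.png

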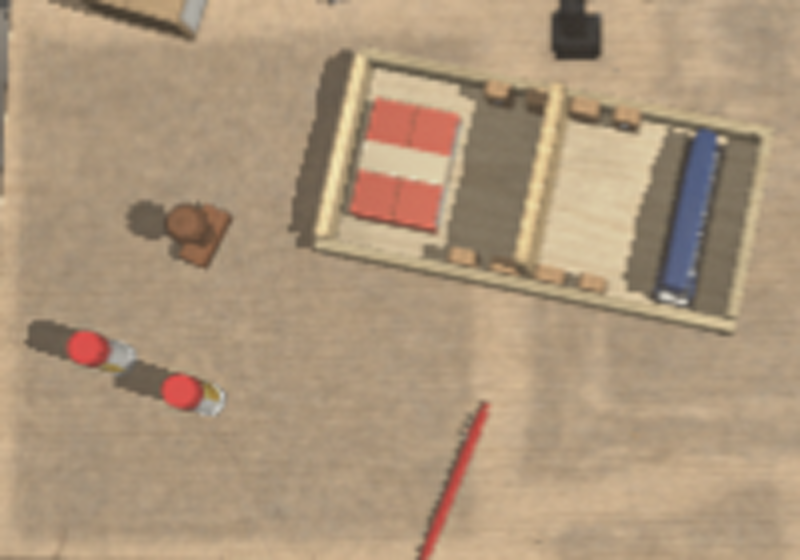

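View pics/t_b.png

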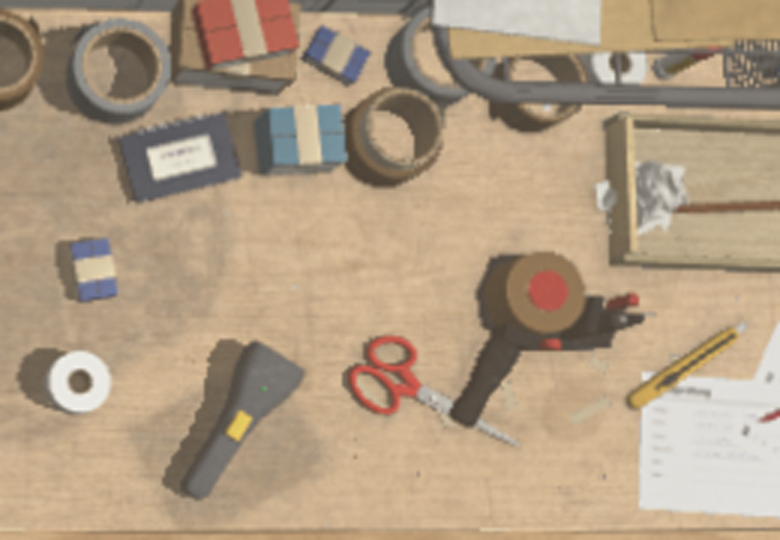

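View pics/s_a.png

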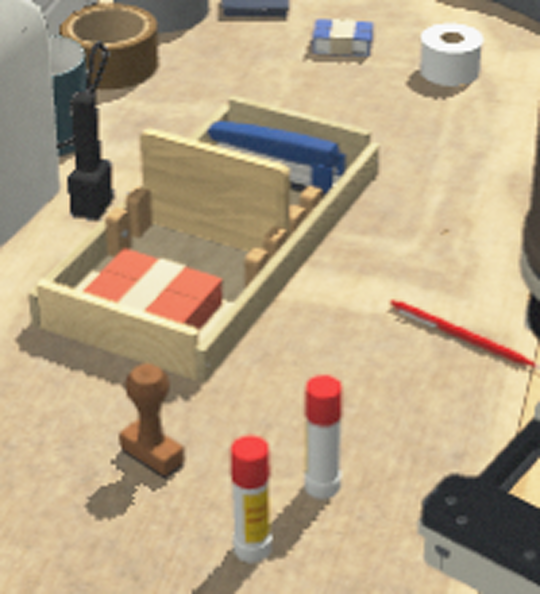

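View pics/s_b.png

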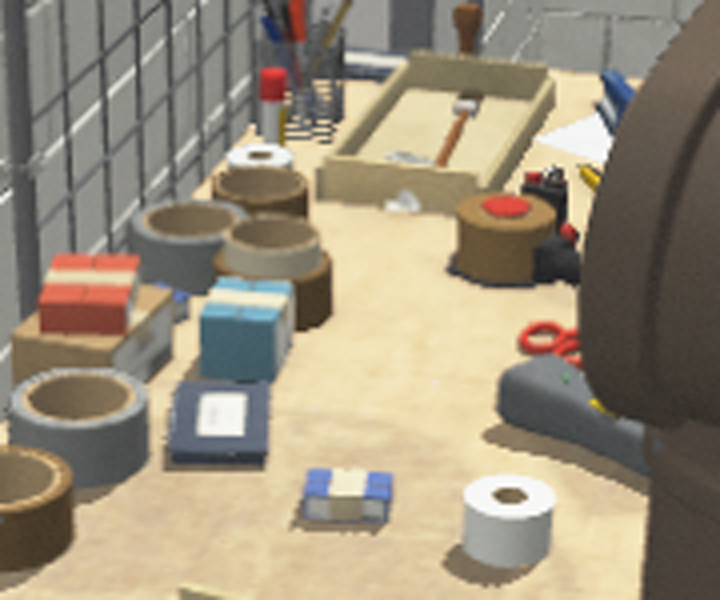

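```bash
cat > h.py <<'E'
import numpy as np,cv2
from cell import arm,get_image,camera_model
from scipy.spatial.transform import Rotation as R
CM={n:camera_model(n) for n in("side","top")}
def proj(n,P):
    c=CM[n];P=np.atleast_2d(P)
    q=(P-c["position"])@R.from_rotvec(c["orientation"]).as_matrix()
    s=q[:,:2]/q[:,2:];r2=(s**2).sum(1,keepdims=True)
    s=s*(1+c["k1"]*r2)
    return s*[c["fx"],c["fy"]]+[c["cx"],c["cy"]]
def unproj(n,uv,z):
    c=CM[n];uv=np.atleast_2d(np.array(uv,float))
    d=(uv-[c["cx"],c["cy"]])/[c["fx"],c["fy"]];s=d.copy()
    for _ in range(20): s=d/(1+c["k1"]*(s**2).sum(1,keepdims=True))
    v=np.c_[s,np.ones(len(s))]@R.from_rotvec(c["orientation"]).as_matrix().T
    t=(z-c["position"][2])/v[:,2]
    return (c["position"]+v*t[:,None])[:,:2]
E
python3 - <<'E'
from h import *
np.set_printoptions(precision=4,suppress=True)
A=lambda p:np.array(p)/4+[155,165]-.375
B=lambda p:np.array(p)/3+[380,130]-.33
t=unproj("top",A([(357,52),(318,245),(735,330),(768,130)]),.046);print("tray",t,t.mean(0), np.linalg.norm(t-np.roll(t,1,0),axis=1))
v=(t[0]+t[1]-t[2]-t[3]);print("yaw of +y toward carton",np.degrees(np.arctan2(v[1],v[0])))
d=unproj("top",A([(545,86),(565,88),(540,263),(517,259)]),.101);print("div",d,d.mean(0))
b=unproj("top",B([(72,244),(108,238),(117,297),(80,300)]),.022);print("box",b,b.mean(0), np.linalg.norm(b-np.roll(b,1,0),axis=1))
print("roll",unproj("top",B([(80,381)]),.04))
print("glue",unproj("top",A([(183,391),(88,349)]),.097))
c=unproj("top",A([(376,99),(462,113),(436,230),(350,215)]),.034);print("carton",c,c.mean(0))
print("stamp",unproj("top",A([(190,222)]),.08))
S=lambda p:np.array(p)/2.7+[200,170]-.3
print("glue side",unproj("side",S([(324,386)]),.097),"foot",unproj("side",S([(323,490)]),.0))
print("tray side",unproj("side",S([(35,293),(200,345),(376,142),(231,102)]),.046).mean(0))
T=lambda p:np.array(p)/4+[240,60]-.375
print("roll side",unproj("side",T([(509,497)]),.04))
s=unproj("side",T([(307,468),(392,468),(392,498),(303,495)]),.022);print("box side",s,s.mean(0))
E
```

```text
tray [[ 0.7001  0.2052]
 [ 0.5465  0.2313]
 [ 0.4822 -0.0922]
 [ 0.6395 -0.1177]] [0.5921 0.0567] [0.3285 0.1558 0.3299 0.1593]
yaw of +y toward carton 79.0699631835981
div [[0.6601 0.0531]
 [0.6587 0.0381]
 [0.5255 0.0549]
 [0.5284 0.0721]] [0.5931 0.0545]
box [[ 0.6014 -0.3   ]
 [ 0.6082 -0.3385]
 [ 0.5451 -0.3469]
 [ 0.5416 -0.3076]] [ 0.5741 -0.3233] [0.0603 0.039  0.0636 0.0394]
roll [[ 0.4544 -0.3031]]
glue [[0.4285 0.3193]
 [0.4593 0.3919]]
carton [[0.6652 0.1911]
 [0.6542 0.1229]
 [0.5607 0.1414]
 [0.5723 0.2092]] [0.6131 0.1662]
stamp [[0.5584 0.323 ]]
glue side [[0.4278 0.3249]] foot [[0.427  0.3277]]
tray side [0.5877 0.0722]
roll side [[ 0.4536 -0.2985]]
box side [[ 0.6088 -0.3353]
 [ 0.5493 -0.352 ]
 [ 0.5389 -0.3074]
 [ 0.601  -0.2948]] [ 0.5745 -0.3224]
```

```bash
cat > ov.py <<'E'
from h import *
def box(cx,cy,yaw,lx,ly,z0,z1):
    # yaw = world yaw of object's x axis
    c=np.array([[-1,-1],[1,-1],[1,1],[-1,1]])*[lx/2,ly/2]
    M=np.array([[np.cos(yaw),-np.sin(yaw)],[np.sin(yaw),np.cos(yaw)]])
    p=c@M.T+[cx,cy]
    return [np.c_[p,np.full(4,z)] for z in(z0,z1)]
def cyl(cx,cy,r,z0,z1):
    a=np.linspace(0,2*np.pi,25)
    return [np.c_[cx+r*np.cos(a),cy+r*np.sin(a),np.full(25,z)] for z in (z0,z1)]
def off(cx,cy,yaw,x,y): return cx+x*np.cos(yaw)-y*np.sin(yaw),cy+x*np.sin(yaw)+y*np.cos(yaw)
def draw(n,img,loops,crop,f):
    x0,y0,x1,y1=crop
    im=cv2.resize(img[y0:y1,x0:x1],None,fx=f,fy=f,interpolation=cv2.INTER_CUBIC)
    for l in loops:
        p=(proj(n,l)-[x0,y0]+.5)*f-.5
        cv2.polylines(im,[np.round(p*8).astype(int)],True,(0,255,0),1,cv2.LINE_AA,3)
    return im
E
cat > o1.py <<'E'
import sys
from ov import *
tx,ty,yaw=float(sys.argv[1]),float(sys.argv[2]),np.radians(float(sys.argv[3]))
L=[]
for s in(-1,1): # end wall tops
    x,y=off(tx,ty,yaw,0,s*(.3255/2)); L+=box(x,y,yaw,.166,.0095,0,.046)
L+=box(*off(tx,ty,yaw,0,0),yaw,.142,.009,.006,.101)
L+=[box(*off(tx,ty,yaw,s*.0678,0),yaw,.0125,.124,.006,.046)[1] for s in(-1,1)]
L+=[box(*off(tx,ty,yaw,0,.115),yaw+np.pi/2,.069,.095,.006,.034)[1]]
L+=cyl(.428,.323,.013,0,.097)+cyl(.454,-.3015,.0315,0,.04)
L+=box(.5742,-.323,np.radians(-8+180),.062,.041,0,.022)
t,s=[cv2.imread(f"pics/{n}0.png") for n in("top","side")]
k=sys.argv[4]
cv2.imwrite(f"pics/o{k}_t.png",draw("top",t,L,(155,170,355,300),4))
cv2.imwrite(f"pics/o{k}_s.png",draw("side",s,L,(205,190,360,320),5))
cv2.imwrite(f"pics/o{k}_b.png",np.hstack([draw("top",t,L,(385,195,435,275),6),draw("side",s,L,(305,165,385,245),6)]))
cv2.imwrite(f"pics/o{k}_g.png",np.hstack([draw("top",t,L,(160,235,220,285),6),draw("side",s,L,(270,300,340,350),6)]))
E
python3 o1.py .592 .0567 -11 1
```

```text
(no output)
```

View pics/o1_t.png

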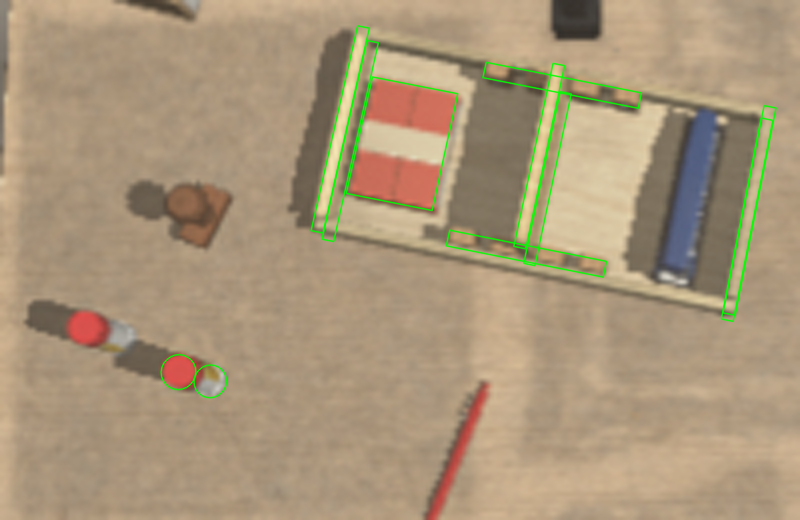

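View pics/o1_s.png

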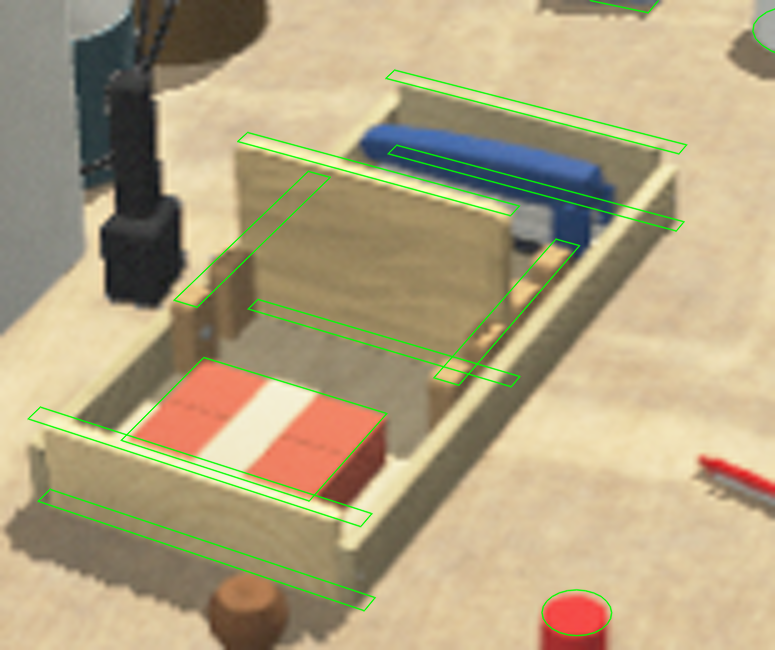

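View pics/o1_b.png

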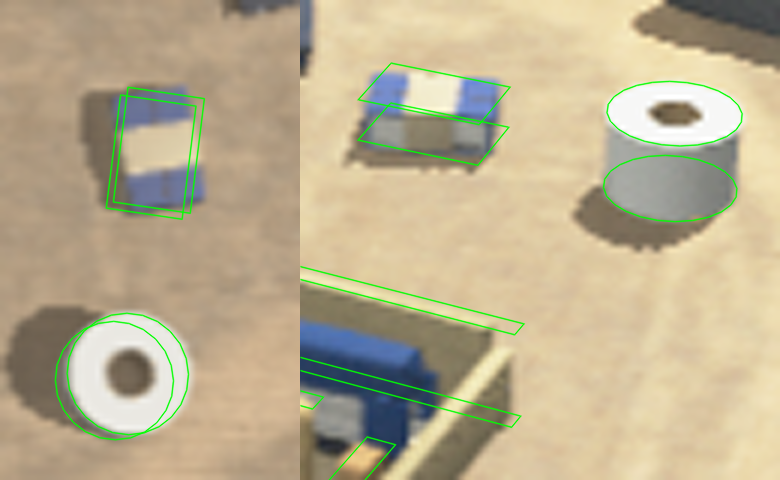

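View pics/o1_g.png

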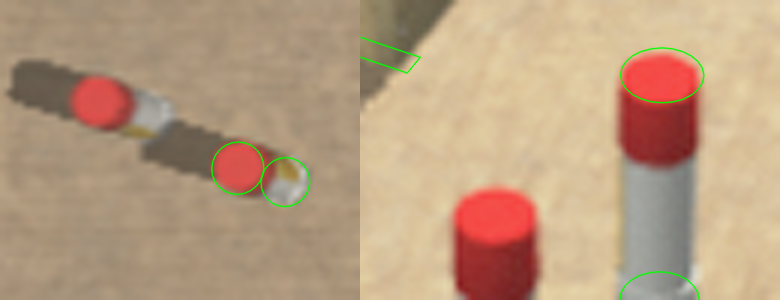

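```bash
cat > plan.py <<'E'
# usage: plan.py x y z jaw_heading_deg   -> tool-frame shift (mm) & turn from measured pose
from h import *
import sys
def plan(x,y,z,hd=None):
    o=arm.observe();Rm=R.from_rotvec(o["ee_rot"]).as_matrix();p=o["position"]
    j=np.degrees(np.arctan2(Rm[1,1],Rm[0,1]))
    T=Rm
    print("clk %.1f"%o["clock"],"pos",p.round(4),"jaw %.2f"%j,"tilt %.4f"%np.arccos(-Rm[2,2]),"F",o["force"].round(1),"w %.3f"%o["width"],"j",o["joints"].round(2))
    if hd is not None:
        d=(hd-j+90)%180-90
        jh=np.radians(j+d); ty=np.array([np.cos(jh),np.sin(jh),0]);tz=np.array([0,0,-1.]);tx=np.cross(ty,tz)
        T=np.c_[tx,ty,tz]
    s=Rm.T@(np.array([x,y,z])-p)*1000
    r=R.from_matrix(Rm.T@T).as_rotvec()
    print("shift",s.round(1),"turn",r.round(4),"rows>=",np.linalg.norm(s)/62.5,np.linalg.norm(r)/.187)
if __name__=="__main__":
    a=[float(v) for v in sys.argv[1:]]
    plan(*a)
E
python3 - <<'E'
from h import *
S=lambda p:np.array(p)/5+[205,190]-.4
A=lambda p:np.array(p)/4+[155,170]-.375
def ln(n,p,z):
    q=unproj(n,p,z);d=q[1]-q[0];print(n,q.round(4).tolist(),"mid",q.mean(0).round(4),"hdg",np.degrees(np.arctan2(d[1],d[0])).round(2))
ln("side",S([(238,150),(511,216)]),.101)
ln("side",S([(45,428),(345,520)]),.046)
ln("side",S([(402,88),(665,155)]),.046)
ln("side",S([(345,545),(677,168)]),.034) # near long wall top outer
ln("top",A([(555,66),(530,240)]),.101)
ln("top",A([(358,35),(316,226)]),.046)
ln("top",A([(771,112),(738,313)]),.046)
ln("top",A([(318,233),(728,315)]),.034)
ln("top",A([(371,36),(768,113)]),.034)
E
python3 plan.py .593 .056 .36 79.5
```

```text
side [[0.6595, 0.0549], [0.5226, 0.0751]] mid [0.591 0.065] hdg 171.59
side [[0.6954, 0.2097], [0.5499, 0.2349]] mid [0.6226 0.2223] hdg 170.19
side [[0.632, -0.1068], [0.4865, -0.0793]] mid [ 0.5592 -0.093 ] hdg 169.32
side [[0.5497, 0.2366], [0.482, -0.0877]] mid [0.5158 0.0745] hdg -101.8
top [[0.6601, 0.0456], [0.5277, 0.0624]] mid [0.5939 0.054 ] hdg 172.79
top [[0.6976, 0.2043], [0.5457, 0.2329]] mid [0.6217 0.2186] hdg 169.37
top [[0.6379, -0.12], [0.4799, -0.0945]] mid [ 0.5589 -0.1073] hdg 170.84
top [[0.542, 0.2334], [0.4796, -0.0872]] mid [0.5108 0.0731] hdg -101.02
top [[0.7, 0.1961], [0.6397, -0.1183]] mid [0.6698 0.0389] hdg -100.85
clk 0.1 pos [0.234  0.5793 0.404 ] jaw 68.01 tilt 0.0014 F [ 0.3 -1.  -0.2] w 1.001 j [-1.29  0.44  0.02  1.57 -0.01  1.13 -0.08]
shift [-528.9 -350.7   44.6] turn [-0.0014  0.     -0.2006] rows>= 10.17852243001234 1.0727301838726484
```

```bash
python3 -m pendant '[[[-529,-351,45,0,0,-0.197,-1],[-529,-351,45,0,0,-0.197,-1],[-529,-351,45,0,0,-0.197,-1],[-529,-351,45,0,0,-0.197,-1],[-529,-351,45,0,0,-0.197,-1],[-529,-351,45,0,0,-0.197,-1],[-529,-351,45,0,0,-0.197,-1],[-529,-351,45,0,0,-0.197,-1],[-529,-351,45,0,0,-0.197,-1],[-529,-351,45,0,0,-0.197,-1],[-529,-351,45,0,0,-0.197,-1],[-529,-351,45,0,0,-0.197,-1],[-529,-351,45,0,0,-0.197,-1],[-529,-351,45,0,0,-0.197,-1],[-529,-351,45,0,0,-0.197,-1],[-529,-351,45,0,0,-0.197,-1],[-529,-351,45,0,0,-0.197,-1],[-529,-351,45,0,0,-0.197,-1]]]' 25; python3 plan.py .592 .057 .245 79.3
python3 - <<'E'
from h import *
for n,c in(("top",(155,150,375,315)),("side",(205,170,365,320))):
    i=get_image(n)[:,:,::-1]; x0,y0,x1,y1=c
    cv2.imwrite(f"pics/a_{n}.png",cv2.resize(i[y0:y1,x0:x1],None,fx=3.6,fy=3.6,interpolation=cv2.INTER_CUBIC))
E
```

```text
clock: 2.35
position: [0.5931, 0.0559, 0.3598]
ee_rot: [0.293, 3.128, 0.0]
force: [-0.5, 0.0, -0.5]
width: 0.999
clk 2.4 pos [0.5931 0.0559 0.3598] jaw 79.29 tilt 0.0001 F [-0.5  0.  -0.5] w 0.999 j [-0.32  0.43  0.19  1.72 -0.09  1.01  1.29]
shift [  1.3   0.8 114.8] turn [ 0.      0.0001 -0.0002] rows>= 1.8362405758518 0.001001701338117572
```

View pics/a_top.png

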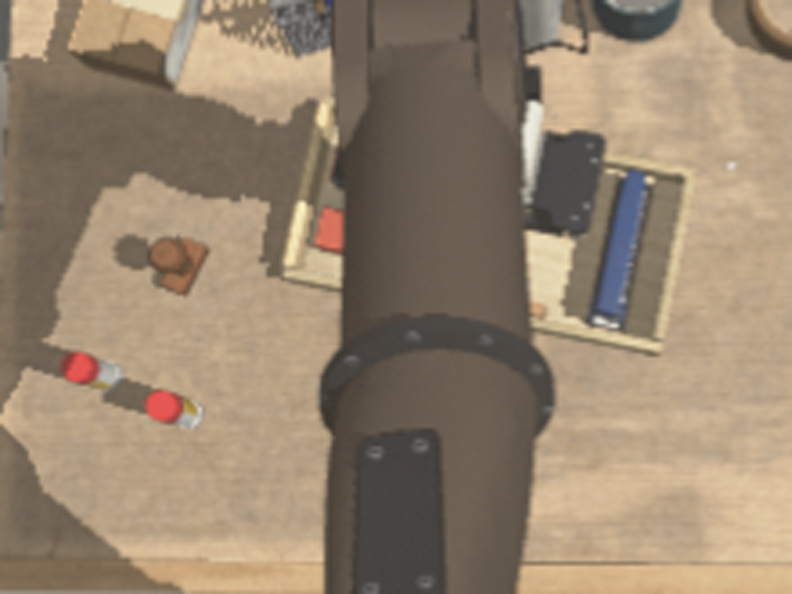

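View pics/a_side.png

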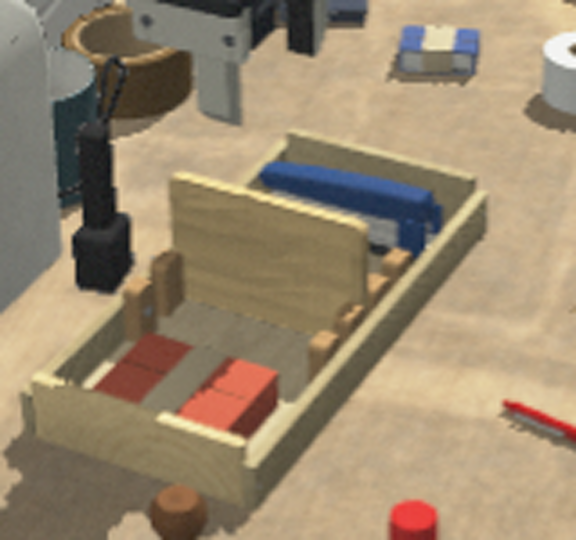

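```bash
python3 - <<'E'
from h import *
h=np.radians(79.3);d=np.array([np.cos(h),np.sin(h)])
for s in(-.055,.055): print(proj("side",[[*(np.array([.5931,.0559])+s*d),.182]]))
E
python3 -m pendant '[[[0,0,50,0,0,0,-1],[0,0,90,0,0,0,-1],[0,0,115,0,0,0,-1],[0,0,115,0,0,0,-1]]]'
```

```text
[[289.91944738 182.34706855]]
[[266.02180984 204.28849575]]
clock: 2.95
position: [0.5923, 0.0559, 0.243]
ee_rot: [-0.293, -3.124, 0.002]
force: [0.8, -1.1, 0.6]
width: 0.997
```

```bash
python3 -m pendant '[[[0,0,0,0,0,0,1],[0,0,0,0,0,0,1],[0,0,0,0,0,0,1],[0,0,0,0,0,0,1],[0,0,0,0,0,0,1],[0,0,0,0,0,0,1],[0,0,0,0,0,0,1],[0,0,0,0,0,0,1]]]' 30; python3 plan.py .592 .057 .245 79.3
python3 - <<'E'
from h import *
for n,c in(("side",(205,150,365,300)),):
    i=get_image(n)[:,:,::-1]; x0,y0,x1,y1=c
    cv2.imwrite(f"pics/b_{n}.png",cv2.resize(i[y0:y1,x0:x1],None,fx=4,fy=4,interpolation=cv2.INTER_CUBIC))
E
```

```text
clock: 3.95
position: [0.5931, 0.056, 0.2447]
ee_rot: [0.293, 3.128, 0.0]
force: [1.0, 0.3, -0.7]
width: 0.178
clk 4.0 pos [0.5931 0.056  0.2447] jaw 79.29 tilt 0.0000 F [ 1.   0.3 -0.7] w 0.178 j [-0.29  0.56  0.16  1.82 -0.12  0.77  1.31]
shift [ 1.3  0.8 -0.3] turn [ 0.      0.     -0.0001] rows>= 0.024804044187775792 0.00065336716902041
```

View pics/b_side.png

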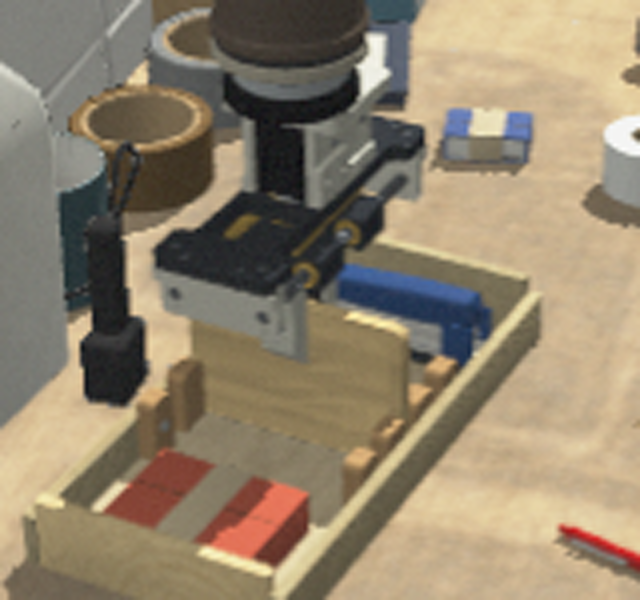

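```bash
python3 -m pendant '[[[0,0,0,0,0,0,1],[0,0,0,0,0,0,1],[0,0,0,0,0,0,1],[0,0,0,0,0,0,1]]]' 30; python3 plan.py
```

```text
clock: 4.5
position: [0.5931, 0.0561, 0.2447]
ee_rot: [-0.293, -3.128, -0.0]
force: [0.3, 1.4, -1.3]
width: 0.095Traceback (most recent call last):
  File "plan.py", line 18, in <module>
    plan(*a)
    ~~~~^^^^
TypeError: plan() missing 3 required positional arguments: 'x', 'y', and 'z'
```

```bash
sed -i 's/def plan(x,y,z,hd=None)/def plan(x=0,y=0,z=0,hd=None)/' plan.py
python3 -m pendant '[[[0,0,-10,0,0,0,1],[0,0,-20,0,0,0,1],[0,0,-35,0,0,0,1],[0,0,-50,0,0,0,1],[0,0,-64,0,0,0,1],[0,0,-64,0,0,0,1],[0,0,-64,0,0,0,1]]]' 30; python3 plan.py
python3 - <<'E'
from h import *
for n,c in(("side",(205,150,365,300)),):
    i=get_image(n)[:,:,::-1]; x0,y0,x1,y1=c
    cv2.imwrite(f"pics/c_{n}.png",cv2.resize(i[y0:y1,x0:x1],None,fx=4,fy=4,interpolation=cv2.INTER_CUBIC))
E
```

```text
clock: 5.38
position: [0.5929, 0.056, 0.3085]
ee_rot: [-0.293, -3.128, 0.0]
force: [0.0, -0.1, -0.9]
width: 0.093
clk 5.4 pos [0.5929 0.056  0.3085] jaw 79.29 tilt 0.0004 F [ 0.  -0.1 -0.9] w 0.093 j [-0.31  0.48  0.18  1.77 -0.1   0.9   1.3 ]
shift [ 572.1 -165.1  308.7] turn [0. 0. 0.] rows>= 10.73125474157739 0.0
```

View pics/c_side.png

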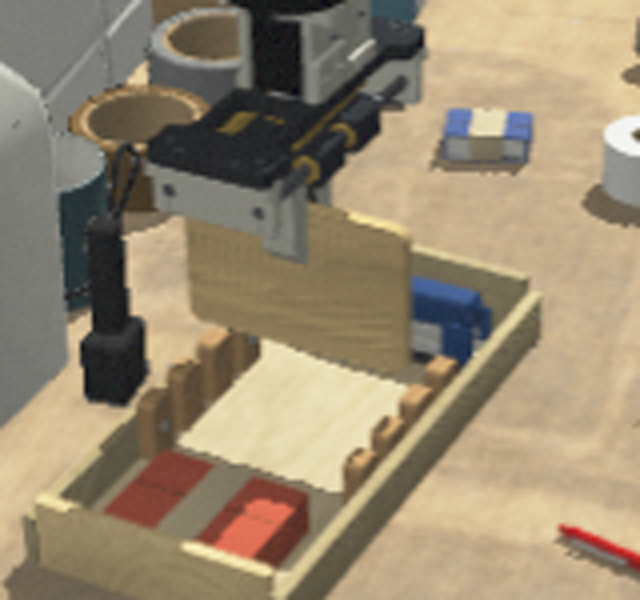

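```bash
python3 -m pendant '[[[0,20,0,0,0,0,1],[0,35,0,0,0,0,1],[0,35,8,0,0,0,1],[0,35,14,0,0,0,1],[0,35,14,0,0,0,1]]]' 30; python3 plan.py
python3 - <<'E'
from h import *
for n,c in(("side",(205,150,365,300)),):
    i=get_image(n)[:,:,::-1]; x0,y0,x1,y1=c
    cv2.imwrite(f"pics/d_{n}.png",cv2.resize(i[y0:y1,x0:x1],None,fx=4,fy=4,interpolation=cv2.INTER_CUBIC))
E
```

```text
clock: 6.05
position: [0.5992, 0.0896, 0.2938]
ee_rot: [-0.294, -3.126, 0.002]
force: [0.8, -1.1, -0.7]
width: 0.093
clk 6.0 pos [0.5992 0.0896 0.2938] jaw 79.25 tilt 0.0019 F [ 0.8 -1.1 -0.7] w 0.093 j [-0.36  0.51  0.17  1.76 -0.11  0.88  1.25]
shift [ 571.5 -199.6  294.9] turn [0. 0. 0.] rows>= 10.774184447652988 0.0
```

View pics/d_side.png

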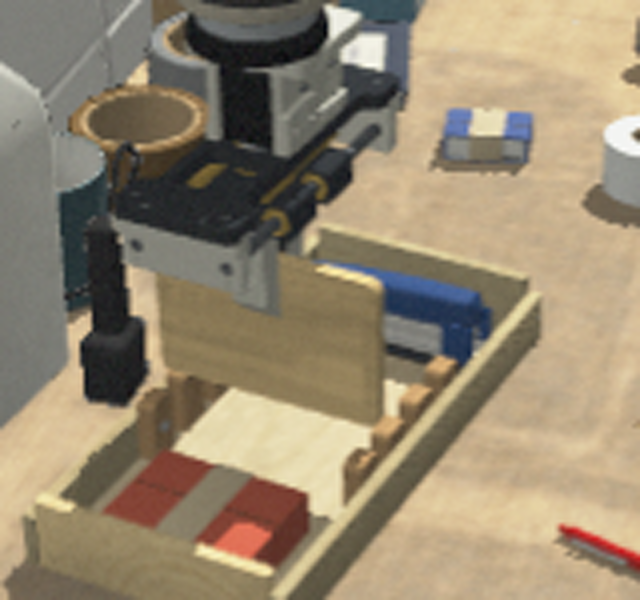

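```bash
python3 -m pendant '[[[0,0,6,0,0,0,1],[0,0,12,0,0,0,1],[0,0,16,0,0,0,1],[0,0,20,0,0,0,1],[0,0,24,0,0,0,1],[0,0,24,0,0,0,1]]]' 30; python3 plan.py
```

```text
clock: 6.85
position: [0.5995, 0.0905, 0.2704]
ee_rot: [-0.293, -3.128, -0.0]
force: [-1.0, 1.6, -0.9]
width: 0.101
clk 6.8 pos [0.5995 0.0905 0.2704] jaw 79.30 tilt 0.0004 F [-1.   1.6 -0.9] w 0.101 j [-0.35  0.54  0.16  1.78 -0.11  0.83  1.25]
shift [ 572.2 -200.3  270.6] turn [0. 0. 0.] rows>= 10.62210137516189 0.0
```

```bash
python3 -m pendant '[[[0,0,6,0,0,0,1],[0,0,12,0,0,0,1],[0,0,18,0,0,0,1],[0,0,22,0,0,0,1],[0,0,25,0,0,0,1],[0,0,26,0,0,0,1],[0,0,26,0,0,0,1]]]' 30; python3 plan.py
```

```text
clock: 7.72
position: [0.5995, 0.0904, 0.2447]
ee_rot: [-0.293, -3.128, -0.0]
force: [-0.6, 2.0, -1.1]
width: 0.098
clk 7.7 pos [0.5995 0.0904 0.2447] jaw 79.29 tilt 0.0001 F [-0.6  2.  -1.1] w 0.098 j [-0.35  0.58  0.16  1.8  -0.12  0.78  1.26]
shift [ 572.3 -200.3  244.7] turn [0. 0. 0.] rows>= 10.461447764459813 0.0
```

```bash
python3 -m pendant '[[[0,0,0,0,0,0,-0.4],[0,0,0,0,0,0,-0.4],[0,0,0,0,0,0,-0.4],[0,0,0,0,0,0,-0.4],[0,0,0,0,0,0,-0.4],[0,0,-20,0,0,0,-0.4],[0,0,-60,0,0,0,-0.4],[0,0,-100,0,0,0,-0.4],[0,0,-130,0,0,0,-1],[0,0,-130,0,0,0,-1]]]' 30; python3 plan.py .454 -.3015 .32 0
python3 - <<'E'
from h import *
for n,c in(("side",(205,150,365,300)),):
    i=get_image(n)[:,:,::-1]; x0,y0,x1,y1=c
    cv2.imwrite(f"pics/e_{n}.png",cv2.resize(i[y0:y1,x0:x1],None,fx=4,fy=4,interpolation=cv2.INTER_CUBIC))
E
```

```text
clock: 8.98
position: [0.6003, 0.0903, 0.3774]
ee_rot: [0.293, 3.123, 0.003]
force: [0.6, -0.3, 0.1]
width: 0.871
clk 9.0 pos [0.6003 0.0903 0.3774] jaw 79.29 tilt 0.0049 F [ 0.6 -0.3  0.1] w 0.871 j [-0.37  0.43  0.19  1.67 -0.09  1.05  1.23]
shift [  71.1 -412.3   56.2] turn [0.0048 0.0023 1.3838] rows>= 6.754447880488285 7.399971762015822
```

View pics/e_side.png

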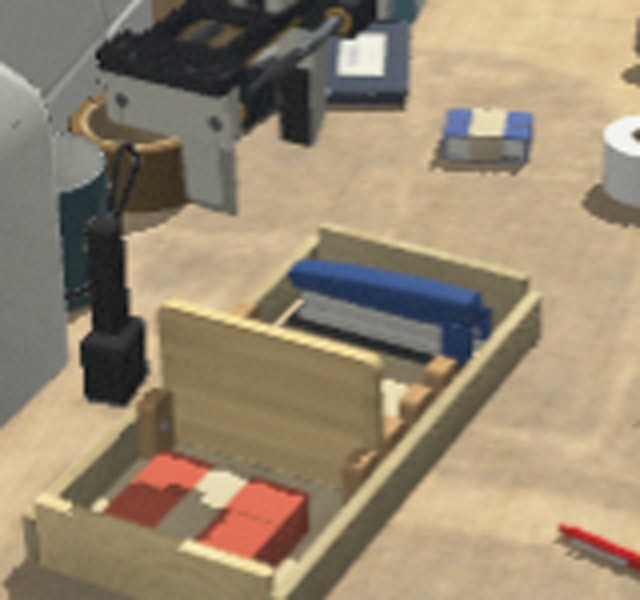

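```bash
python3 -m pendant '[[[71,-412,10,0.0048,0.0023,1.384,-1],[71,-412,10,0.0048,0.0023,1.384,-1],[71,-412,10,0.0048,0.0023,1.384,-1],[71,-412,20,0.0048,0.0023,1.384,-1],[71,-412,56,0.0048,0.0023,1.384,-1],[71,-412,56,0.0048,0.0023,1.384,-1],[71,-412,56,0.0048,0.0023,1.384,-1],[71,-412,56,0.0048,0.0023,1.384,-1],[71,-412,56,0.0048,0.0023,1.384,-1],[71,-412,56,0.0048,0.0023,1.384,-1],[71,-412,56,0.0048,0.0023,1.384,-1],[71,-412,56,0.0048,0.0023,1.384,-1]]]' 20; python3 plan.py .454 -.302 .186 0
python3 - <<'E'
from h import *
i=np.hstack([cv2.resize(get_image(n)[y0:y1,x0:x1,::-1],None,fx=4,fy=4,interpolation=cv2.INTER_CUBIC) for n,(x0,y0,x1,y1) in (("side",(310,120,410,250)),("top",(380,180,480,310)))])
cv2.imwrite("pics/f.png",i)
E
```

```text
clock: 10.52
position: [0.4535, -0.3009, 0.3188]
ee_rot: [-2.218, -2.221, 0.006]
force: [-0.2, 0.1, 0.1]
width: 1.001
clk 10.5 pos [ 0.4535 -0.3009  0.3188] jaw 0.07 tilt 0.0046 F [-0.2  0.1  0.1] w 1.001 j [ 0.06  0.44  0.59  1.91 -0.3   0.89  0.8 ]
shift [ -1.    1.1 132.8] turn [-0.0045  0.0011  0.0013] rows>= 2.1250431790626507 0.025500485886832396
```

View pics/f.png

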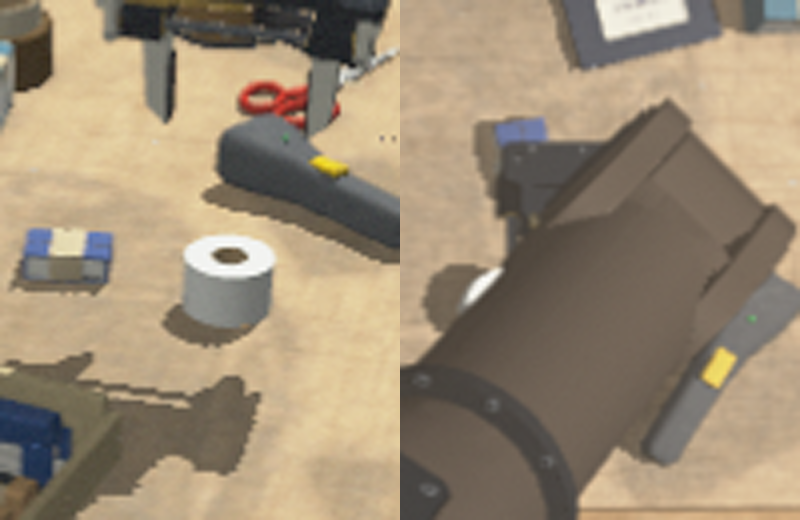

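```bash
python3 -m pendant '[[[-1,1,50,0,0,0,-1],[-1,1,90,0,0,0,-1],[-1,1,115,0,0,0,-1],[-1,1,134,0,0,0,-1],[-1,1,134,0,0,0,-1],[-1,1,134,0,0,0,1],[-1,1,134,0,0,0,1],[-1,1,134,0,0,0,1],[-1,1,134,0,0,0,1],[-1,1,134,0,0,0,1],[-1,1,134,0,0,0,1],[-1,1,134,0,0,0,1]]]' 20; python3 plan.py
```

```text
clock: 12.12
position: [0.4539, -0.3025, 0.1853]
ee_rot: [-2.22, -2.22, 0.006]
force: [-0.5, 0.6, 6.9]
width: 0.678
clk 12.1 pos [ 0.4539 -0.3025  0.1853] jaw -0.00 tilt 0.0041 F [-0.5  0.6  6.9] w 0.678 j [ 0.17  0.63  0.46  2.   -0.46  0.61  0.93]
shift [ 302.7 -453.2  186.6] turn [0. 0. 0.] rows>= 9.21676383887695 0.0
```

```bash
python3 -m pendant '[[[0,0,-20,0,0,0,1],[0,0,-60,0,0,0,1],[0,0,-110,0,0,0,1],[0,0,-160,0,0,0,1],[0,0,-175,0,0,0,1],[0,0,-175,0,0,0,1]]]' 20; python3 plan.py .613 .169 .32 -10.7
python3 - <<'E'
from h import *
x0,y0,x1,y1=300,80,420,250
cv2.imwrite("pics/g.png",cv2.resize(get_image("side")[y0:y1,x0:x1,::-1],None,fx=3,fy=3,interpolation=cv2.INTER_CUBIC))
E
```

```text
clock: 12.88
position: [0.4546, -0.3021, 0.3601]
ee_rot: [-2.22, -2.221, 0.005]
force: [0.2, 0.1, -1.1]
width: 0.68
clk 12.9 pos [ 0.4546 -0.3021  0.3601] jaw 0.02 tilt 0.0035 F [ 0.2  0.1 -1.1] w 0.680 j [ 0.02  0.39  0.63  1.86 -0.27  0.98  0.77]
shift [471.1 158.7  38.9] turn [-0.0031  0.0017  0.1871] rows>= 7.978866782060982 1.0005507508720222
```

View pics/g.png

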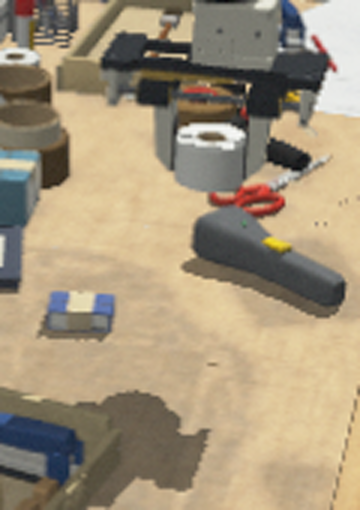

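```bash
python3 -m pendant '[[[471,159,0,-0.003,0.002,0.187,1],[471,159,0,-0.003,0.002,0.187,1],[471,159,0,-0.003,0.002,0.187,1],[471,159,0,-0.003,0.002,0.187,1],[471,159,0,-0.003,0.002,0.187,1],[471,159,0,-0.003,0.002,0.187,1],[471,159,0,-0.003,0.002,0.187,1],[471,159,0,-0.003,0.002,0.187,1],[471,159,0,-0.003,0.002,0.187,1],[471,159,0,-0.003,0.002,0.187,1],[471,159,0,-0.003,0.002,0.187,1],[471,159,50,-0.003,0.002,0.187,1],[471,159,100,-0.003,0.002,0.187,1],[471,159,125,-0.003,0.002,0.187,1],[471,159,125,-0.003,0.002,0.187,1]]]' 20; python3 plan.py .613 .169 .22 -10.7
python3 - <<'E'
from h import *
x0,y0,x1,y1=205,150,365,300
cv2.imwrite("pics/i.png",cv2.resize(get_image("side")[y0:y1,x0:x1,::-1],None,fx=4,fy=4,interpolation=cv2.INTER_CUBIC))
E
```

```text
clock: 14.8
position: [0.612, 0.1671, 0.2317]
ee_rot: [-2.419, -2.0, 0.007]
force: [0.3, -0.1, -0.7]
width: 0.676
clk 14.8 pos [0.612  0.1671 0.2317] jaw -10.84 tilt 0.0054 F [ 0.3 -0.1 -0.7] w 0.676 j [-0.68  0.67  0.51  1.75 -0.42  0.83 -0.17]
shift [ 2.1  0.7 11.7] turn [-0.005   0.002  -0.0024] rows>= 0.19014999986759565 0.031621087576283936
```

View pics/i.png

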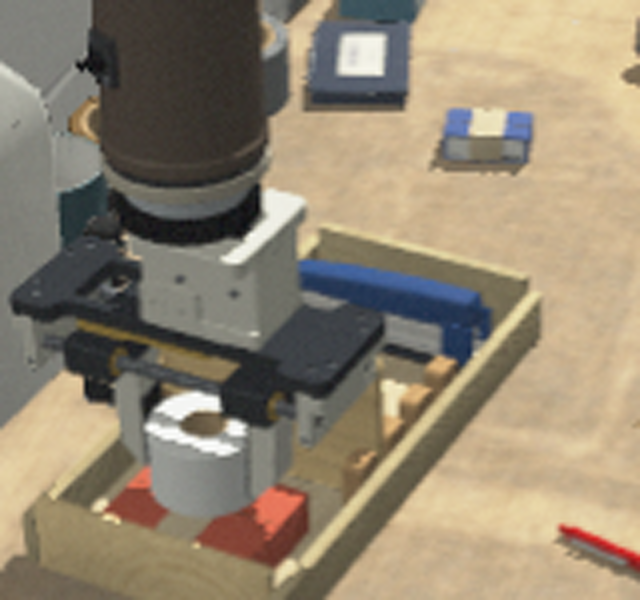

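```bash
python3 -m pendant '[[[1,0,4,0,0,0,1],[1,0,8,0,0,0,1],[1,0,11,0,0,0,1],[1,0,12,0,0,0,1],[1,0,12,0,0,0,1],[1,0,12,0,0,0,1]]]' 20; python3 plan.py
```

```text
clock: 15.6
position: [0.6132, 0.1696, 0.2215]
ee_rot: [-2.418, -2.003, 0.001]
force: [0.6, 0.3, -1.7]
width: 0.675
clk 15.6 pos [0.6132 0.1696 0.2215] jaw -10.72 tilt 0.0015 F [ 0.6  0.3 -1.7] w 0.675 j [-0.68  0.69  0.5   1.75 -0.43  0.81 -0.16]
shift [-280.8 -570.6  222.3] turn [0. 0. 0.] rows>= 10.778451101860803 0.0
```

```bash
python3 -m pendant '[[[0,0,2,0,0,0,1],[0,0,3,0,0,0,1],[0,0,3,0,0,0,1]]]' 20; python3 plan.py
```

```text
clock: 15.98
position: [0.6132, 0.1695, 0.2193]
ee_rot: [-2.418, -2.003, 0.0]
force: [-2.3, -0.2, 8.9]
width: 0.674
clk 16.0 pos [0.6132 0.1695 0.2193] jaw -10.73 tilt 0.0017 F [-2.3 -0.2  8.9] w 0.674 j [-0.68  0.69  0.5   1.75 -0.43  0.81 -0.16]
shift [-280.9 -570.7  219.8] turn [0. 0. 0.] rows>= 10.767717983737029 0.0
```

```bash
python3 -m pendant '[[[0,0,0,0,0,0,-0.7],[0,0,0,0,0,0,-0.7],[0,0,0,0,0,0,-0.7],[0,0,-10,0,0,0,-0.7],[0,0,-40,0,0,0,-0.7],[0,0,-90,0,0,0,-0.7],[0,0,-120,0,0,0,-1],[0,0,-120,0,0,0,-1]]]' 20; python3 plan.py .574 -.323 .32 8
python3 - <<'E'
from h import *
x0,y0,x1,y1=205,150,365,300
cv2.imwrite("pics/j.png",cv2.resize(get_image("side")[y0:y1,x0:x1,::-1],None,fx=4,fy=4,interpolation=cv2.INTER_CUBIC))
E
```

```text
clock: 16.98
position: [0.6142, 0.1693, 0.3418]
ee_rot: [2.419, 2.004, 0.007]
force: [-0.8, 0.4, 0.5]
width: 0.984
clk 17.0 pos [0.6142 0.1693 0.3418] jaw -10.73 tilt 0.0042 F [-0.8  0.4  0.5] w 0.984 j [-0.73  0.55  0.58  1.65 -0.34  1.03 -0.23]
shift [-491.3   52.1   20.4] turn [ 0.0034 -0.0025 -0.3269] rows>= 7.911326739660569 1.7481403632682952
```

View pics/j.png

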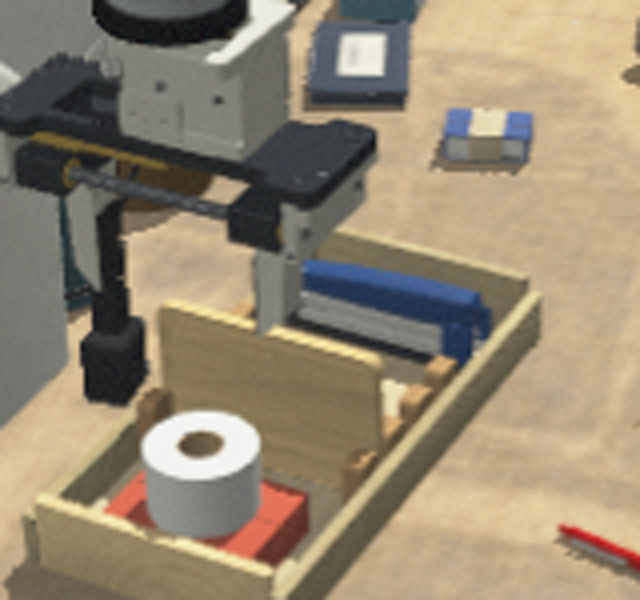

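```bash
python3 -m pendant '[[[-491,52,0,0.003,-0.0025,-0.34,-1],[-491,52,0,0.003,-0.0025,-0.34,-1],[-491,52,0,0.003,-0.0025,-0.34,-1],[-491,52,0,0.003,-0.0025,-0.34,-1],[-491,52,0,0.003,-0.0025,-0.34,-1],[-491,52,0,0.003,-0.0025,-0.34,-1],[-491,52,0,0.003,-0.0025,-0.34,-1],[-491,52,0,0.003,-0.0025,-0.34,-1],[-491,52,0,0.003,-0.0025,-0.34,-1],[-491,52,0,0.003,-0.0025,-0.34,-1],[-491,52,20,0.003,-0.0025,-0.34,-1],[-491,52,20,0.003,-0.0025,-0.34,-1],[-491,52,20,0.003,-0.0025,-0.34,-1]]]' 20; python3 plan.py .574 -.323 .182 8.5
cat > o2.py <<'E'
from ov import *
import sys
yaw=np.radians(-10.7);tx,ty=.5916,.0564
L=cyl(*off(tx,ty,yaw,0,.115),.0315,.034,.074)
L+=[box(*off(tx,ty,yaw,0,.115),yaw+np.pi/2,.069,.095,.006,.034)[1]]
L+=box(.574,-.323,np.radians(8.5),.062,.041,0,.022)
t,s=[cv2.cvtColor(get_image(n),cv2.COLOR_RGB2BGR) for n in("top","side")]
k=sys.argv[1]
cv2.imwrite(f"pics/{k}.png",np.hstack([draw("top",t,L,(210,170,300,250),4),draw("side",s,L,(205,215,305,295),4)]))
cv2.imwrite(f"pics/{k}b.png",np.hstack([draw("top",t,L,(385,195,435,245),6),draw("side",s,L,(305,165,385,215),6)]))
E
python3 o2.py k
```

```text
clock: 18.65
position: [0.5735, -0.3215, 0.3185]
ee_rot: [-2.042, -2.384, 0.006]
force: [0.5, 0.2, 0.3]
width: 1.002
clk 18.6 pos [ 0.5735 -0.3215  0.3185] jaw 8.85 tilt 0.0048 F [0.5 0.2 0.3] w 1.002 j [ 0.11  0.6   0.51  1.62 -0.32  1.02  0.87]
shift [ -1.5   0.9 136.5] turn [-0.0048  0.0007  0.0062] rows>= 2.183856691509794 0.041912706415134796
```

View pics/k.png

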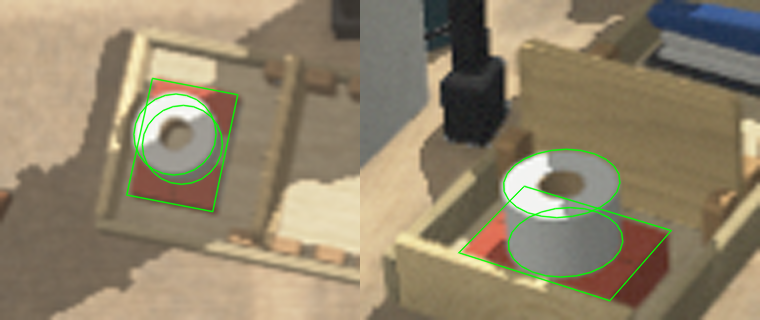

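View pics/kb.png

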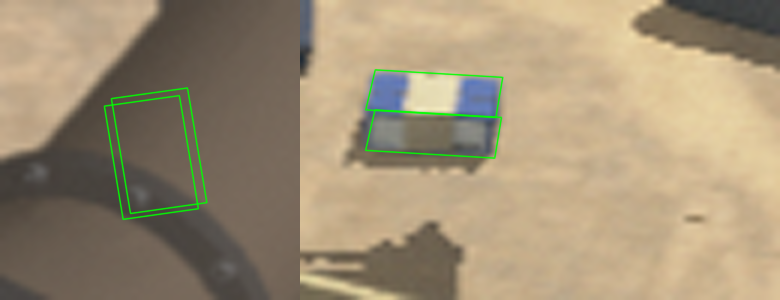

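```bash
python3 -m pendant '[[[-1,1,50,0,0,0,-1],[-1,1,90,0,0,0,-1],[-1,1,115,0,0,0,-1],[-1,1,130,0,0,0,-1],[-1,1,137,0,0,0,-1],[-1,1,138,0,0,0,-1],[-1,1,138,0,0,0,1],[-1,1,138,0,0,0,1],[-1,1,138,0,0,0,1],[-1,1,138,0,0,0,1],[-1,1,138,0,0,0,1],[-1,1,138,0,0,0,1],[-1,1,138,0,0,0,1],[-1,1,138,0,0,0,1]]]' 15; python3 plan.py
```

```text
clock: 20.5
position: [0.5737, -0.3237, 0.1806]
ee_rot: [-2.044, -2.383, 0.006]
force: [-0.0, 1.9, 5.8]
width: 0.673
clk 20.5 pos [ 0.5737 -0.3237  0.1806] jaw 8.77 tilt 0.0044 F [-0.   1.9  5.8] w 0.673 j [ 0.16  0.76  0.42  1.71 -0.41  0.77  0.94]
shift [ 407.6 -517.   182.2] turn [0. 0. 0.] rows>= 10.928775208038083 0.0
```

```bash
python3 -m pendant '[[[0,0,-20,0,0,0,1],[0,0,-60,0,0,0,1],[0,0,-110,0,0,0,1],[0,0,-120,0,0,0,1],[0,0,-120,0,0,0,1]]]' 15; python3 plan.py .5784 -.0134 .3 -10.7
```

```text
clock: 21.12
position: [0.574, -0.3234, 0.3012]
ee_rot: [-2.045, -2.384, 0.006]
force: [0.4, 0.2, -1.4]
width: 0.671
clk 21.1 pos [ 0.574  -0.3234  0.3012] jaw 8.76 tilt 0.0040 F [ 0.4  0.2 -1.4] w 0.671 j [ 0.11  0.62  0.5   1.63 -0.34  0.98  0.88]
shift [305.7  51.6   0.5] turn [-0.0033  0.0023  0.3397] rows>= 4.9609638614441405 1.8167206378988685
```

```bash
python3 -m pendant '[[[306,52,0,-0.003,0.002,0.34,1],[306,52,0,-0.003,0.002,0.34,1],[306,52,0,-0.003,0.002,0.34,1],[306,52,0,-0.003,0.002,0.34,1],[306,52,0,-0.003,0.002,0.34,1],[306,52,0,-0.003,0.002,0.34,1],[306,52,0,-0.003,0.002,0.34,1],[306,52,0,-0.003,0.002,0.34,1],[306,52,20,-0.003,0.002,0.34,1],[306,52,50,-0.003,0.002,0.34,1],[306,52,50,-0.003,0.002,0.34,1],[306,52,50,-0.003,0.002,0.34,1]]]' 15; python3 plan.py .5784 -.0134 .187 -10.7
cat > o3.py <<'E'
from ov import *
import sys
yaw=np.radians(-10.7);tx,ty=.5916,.0564
z=float(sys.argv[2]);yb=float(sys.argv[3])
L=box(*off(tx,ty,yaw,0,yb),yaw,.062,.041,z,z+.022)
L+=[box(*off(tx,ty,yaw,0,-.115),yaw,.138,.034,.006,.054)[1]]
t,s=[cv2.cvtColor(get_image(n),cv2.COLOR_RGB2BGR) for n in("top","side")]
k=sys.argv[1]
cv2.imwrite(f"pics/{k}.png",draw("side",s,L,(215,185,345,295),6))
cv2.imwrite(f"pics/{k}t.png",draw("top",t,L,(230,170,360,260),6))
E
python3 o3.py l .061 -.071
```

```text
clock: 22.62
position: [0.5789, -0.0143, 0.2504]
ee_rot: [-2.421, -2.002, 0.002]
force: [1.0, -0.2, -1.3]
width: 0.673
clk 22.6 pos [ 0.5789 -0.0143  0.2504] jaw -10.82 tilt 0.0011 F [ 1.  -0.2 -1.3] w 0.673 j [-0.46  0.58  0.57  1.89 -0.43  0.8   0.15]
shift [ 0.9 -0.6 63.4] turn [-0.0009  0.0005 -0.0021] rows>= 1.013976262879685 0.01235012887572674
```

View pics/l.png

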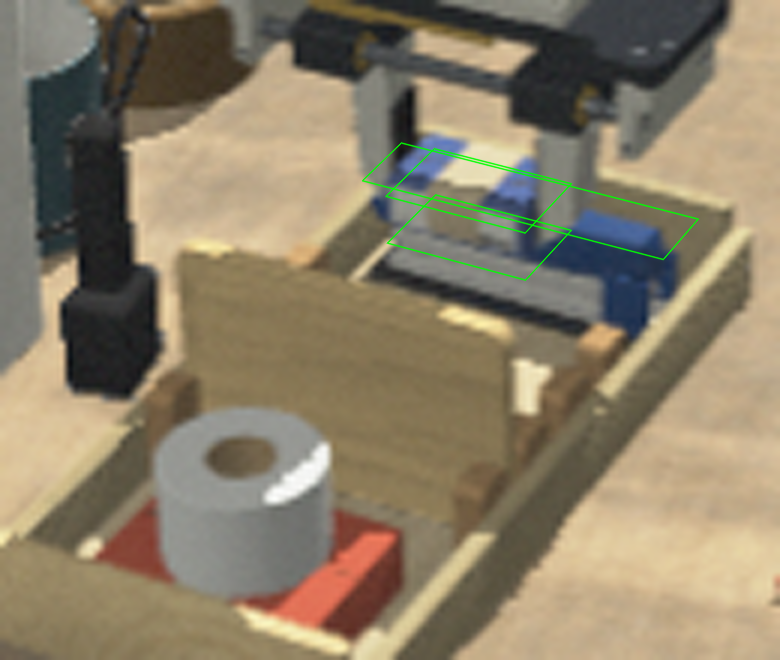

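View pics/lt.png

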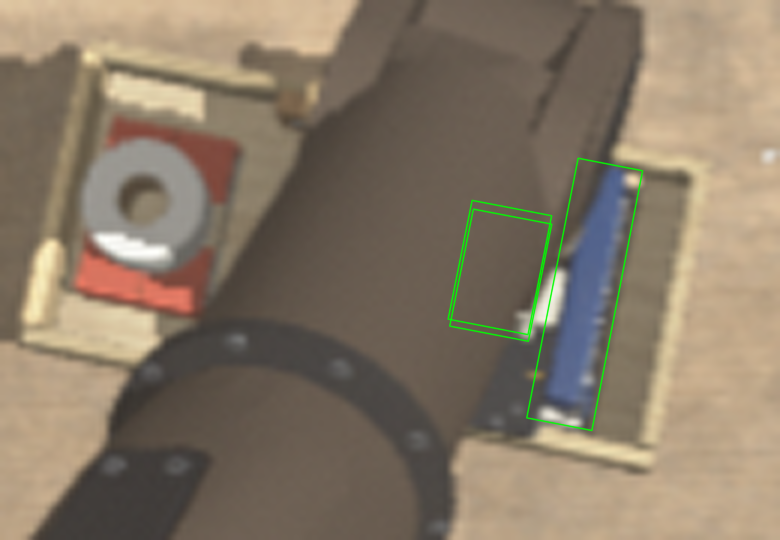

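```bash
python3 -m pendant '[[[1,0,20,0,0,0,1],[1,0,35,0,0,0,1],[1,0,48,0,0,0,1],[1,0,56,0,0,0,1],[1,0,61,0,0,0,1],[1,0,62,0,0,0,1],[1,0,62,0,0,0,1]]]' 15; python3 plan.py .5784 -.0134 .187 -10.7
```

```text
clock: 23.6
position: [0.5789, -0.0123, 0.1878]
ee_rot: [-2.419, -2.004, 0.001]
force: [0.5, -1.0, -1.0]
width: 0.671
clk 23.6 pos [ 0.5789 -0.0123  0.1878] jaw -10.72 tilt 0.0012 F [ 0.5 -1.  -1. ] w 0.671 j [-0.41  0.67  0.5   1.92 -0.49  0.68  0.2 ]
shift [-1.2 -0.2  0.8] turn [-0.0011  0.0002 -0.0003] rows>= 0.023760879683652515 0.006482498877786567
```

```bash
python3 -m pendant '[[[0,0,1.2,0,0,0,1],[0,0,1.2,0,0,0,1],[0,0,1.2,0,0,0,-0.57],[0,0,1.2,0,0,0,-0.57],[0,0,1.2,0,0,0,-0.57],[0,0,1.2,0,0,0,-0.57],[0,0,-20,0,0,0,-0.57],[0,0,-60,0,0,0,-0.57],[0,0,-110,0,0,0,-1],[0,0,-170,0,0,0,-1],[0,0,-170,0,0,0,-1],[0,0,-170,0,0,0,-1]]]' 15; python3 plan.py .428 .321 .33 -10.7
python3 o3.py m .006 -.071
```

```text
clock: 25.1
position: [0.5787, -0.012, 0.3574]
ee_rot: [-2.418, -2.004, 0.002]
force: [-1.2, -0.2, -0.4]
width: 1.002
clk 25.1 pos [ 0.5787 -0.012   0.3574] jaw -10.70 tilt 0.0018 F [-1.2 -0.2 -0.4] w 1.002 j [-0.53  0.45  0.66  1.79 -0.32  1.01  0.06]
shift [ 299.2 -209.9   27.8] turn [-0.0018 -0.0002  0.    ] rows>= 5.864048135016432 0.009479926764479379
```

View pics/m.png

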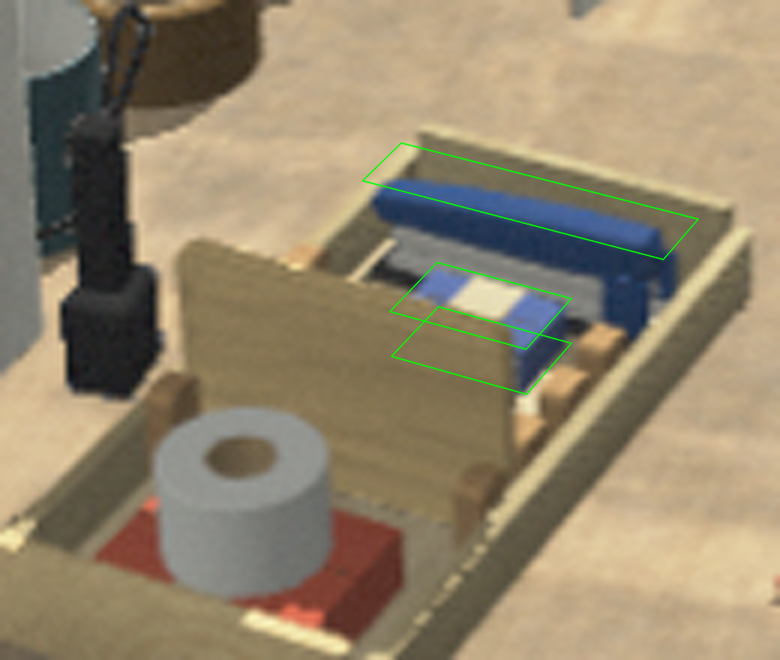

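```bash
python3 -m pendant '[[[299,-210,0,-0.002,0,0,-1],[299,-210,0,-0.002,0,0,-1],[299,-210,0,-0.002,0,0,-1],[299,-210,0,-0.002,0,0,-1],[299,-210,0,-0.002,0,0,-1],[299,-210,0,-0.002,0,0,-1],[299,-210,0,-0.002,0,0,-1],[299,-210,15,-0.002,0,0,-1],[299,-210,28,-0.002,0,0,-1],[299,-210,28,-0.002,0,0,-1],[299,-210,28,-0.002,0,0,-1]]]' 15; python3 plan.py .428 .321 .237 -10.7
python3 - <<'E'
from ov import *
L=cyl(.428,.321,.013,0,.097)
t,s=[cv2.cvtColor(get_image(n),cv2.COLOR_RGB2BGR) for n in("top","side")]
cv2.imwrite("pics/n.png",np.hstack([draw("side",s,L,(230,240,390,390),4)]))
E
```

```text
clock: 26.58
position: [0.4287, 0.3199, 0.3298]
ee_rot: [2.42, 2.002, -0.0]
force: [0.6, -0.6, 0.6]
width: 0.999
clk 26.6 pos [0.4287 0.3199 0.3298] jaw -10.81 tilt 0.0008 F [ 0.6 -0.6  0.6] w 0.999 j [-1.19  0.41  0.61  1.92 -0.29  0.9  -0.63]
shift [ 1.  -0.9 92.8] turn [ 0.0005  0.0006 -0.0019] rows>= 1.4846296910237224 0.010972123769650774
```

View pics/n.png

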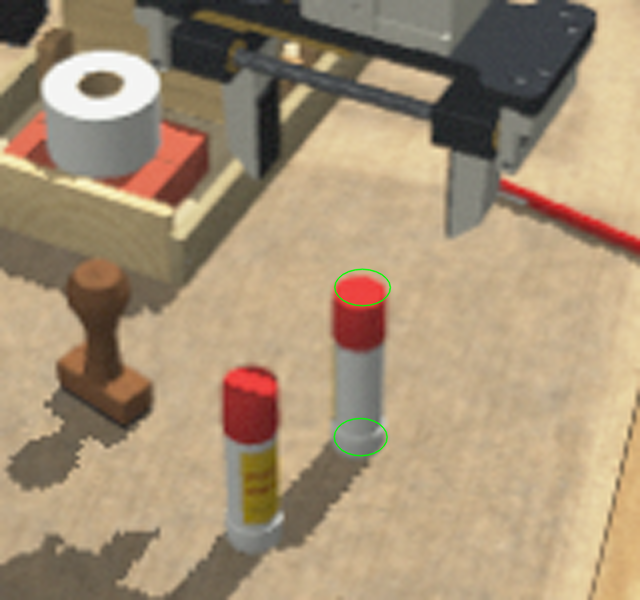

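```bash
python3 -m pendant '[[[2,-1,40,0,0,-0.002,-1],[2,-1,75,0,0,-0.002,-1],[2,-1,100,0,0,-0.002,-1],[2,-1,106,0,0,-0.002,-1],[2,-1,106,0,0,-0.002,-1],[2,-1,106,0,0,-0.002,1],[2,-1,106,0,0,-0.002,1],[2,-1,106,0,0,-0.002,1],[2,-1,106,0,0,-0.002,1],[2,-1,106,0,0,-0.002,1],[2,-1,106,0,0,-0.002,1],[2,-1,106,0,0,-0.002,1],[2,-1,106,0,0,-0.002,1],[2,-1,106,0,0,-0.002,1],[2,-1,106,0,0,-0.002,1],[2,-1,106,0,0,-0.002,1]]]' 15; python3 plan.py .428 .321 .237 -10.7
python3 - <<'E'
from ov import *
s=cv2.cvtColor(get_image("side"),cv2.COLOR_RGB2BGR)
cv2.imwrite("pics/p.png",draw("side",s,[],(230,240,390,390),4))
E
```

```text
clock: 28.68
position: [0.4276, 0.3227, 0.2238]
ee_rot: [2.417, 2.006, 0.0]
force: [-0.4, 0.8, -0.6]
width: 0.284
clk 28.7 pos [0.4276 0.3227 0.2238] jaw -10.60 tilt 0.0005 F [-0.4  0.8 -0.6] w 0.284 j [-1.11  0.56  0.5   2.01 -0.42  0.68 -0.52]
shift [ -1.7   0.7 -13.2] turn [0.0004 0.0003 0.0017] rows>= 0.21242430962393186 0.00939125538713039
```

View pics/p.png

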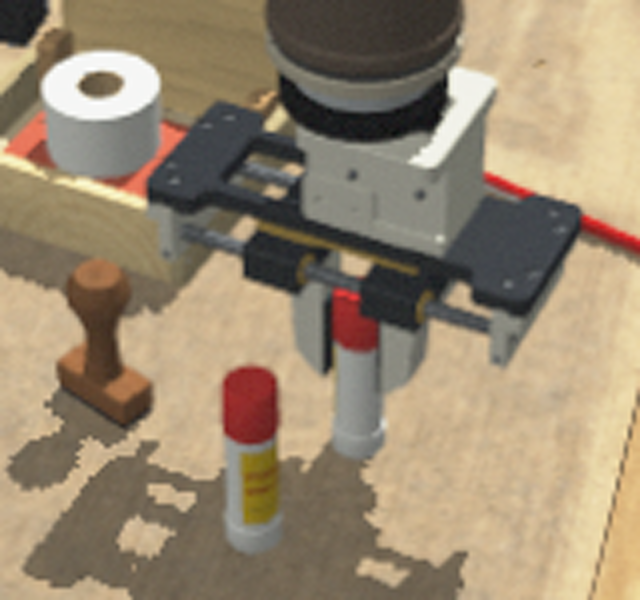

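```bash
python3 -m pendant '[[[0,0,-20,0,0,0,1],[0,0,-60,0,0,0,1],[0,0,-110,0,0,0,1],[0,0,-150,0,0,0,1],[0,0,-150,0,0,0,1],[0,0,-150,0,0,0,1]]]' 15; python3 plan.py .5896 .0456 .374 -10.7
```

```text
clock: 29.48
position: [0.4272, 0.3228, 0.3733]
ee_rot: [2.417, 2.007, -0.001]
force: [0.1, -0.3, -0.2]
width: 0.283
clk 29.5 pos [0.4272 0.3228 0.3733] jaw -10.59 tilt 0.0005 F [ 0.1 -0.3 -0.2] w 0.283 j [-1.23  0.36  0.64  1.87 -0.25  1.   -0.66]
shift [-242.6  210.6   -0.6] turn [-0.0002  0.0005  0.002 ] rows>= 5.13982280011339 0.010869676657551031
```

```bash
python3 -m pendant '[[[-243,211,0,0,0,0.002,1],[-243,211,0,0,0,0.002,1],[-243,211,0,0,0,0.002,1],[-243,211,0,0,0,0.002,1],[-243,211,0,0,0,0.002,1],[-243,211,0,0,0,0.002,1],[-243,211,0,0,0,0.002,1],[-243,211,0,0,0,0.002,1],[-243,211,0,0,0,0.002,1],[-243,211,50,0,0,0.002,1],[-243,211,90,0,0,0.002,1],[-243,211,115,0,0,0.002,1],[-243,211,115,0,0,0.002,1],[-243,211,115,0,0,0.002,1]]]' 15; python3 plan.py .5896 .0456 .23 -10.7
python3 - <<'E'
from ov import *
s=cv2.cvtColor(get_image("side"),cv2.COLOR_RGB2BGR)
cv2.imwrite("pics/q.png",draw("side",s,[],(205,150,365,300),4))
E
```

```text
clock: 31.22
position: [0.5907, 0.0456, 0.2601]
ee_rot: [2.418, 2.004, 0.002]
force: [0.2, -0.6, -0.2]
width: 0.285
clk 31.2 pos [0.5907 0.0456 0.2601] jaw -10.67 tilt 0.0017 F [ 0.2 -0.6 -0.2] w 0.285 j [-0.57  0.59  0.59  1.85 -0.44  0.83  0.06]
shift [-0.2 -1.1 30.1] turn [ 0.0017 -0.0003  0.0005] rows>= 0.4819285638398298 0.00931196015402861
```

View pics/q.png

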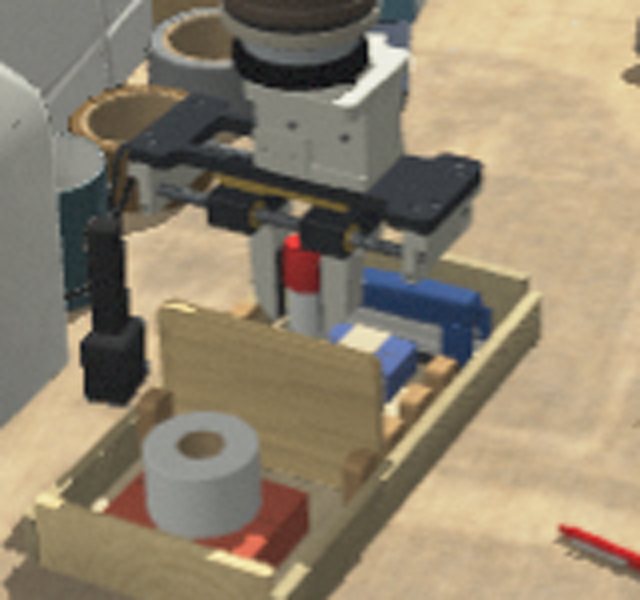

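```bash
python3 -m pendant '[[[0,-1,12,0,0,0,1],[0,-1,20,0,0,0,1],[0,-1,26,0,0,0,1],[0,-1,29,0,0,0,1],[0,-1,30,0,0,0,1],[0,-1,30,0,0,0,1]]]' 15; python3 plan.py
```

```text
clock: 32.02
position: [0.5894, 0.045, 0.2296]
ee_rot: [2.419, 2.004, 0.001]
force: [-2.7, -0.5, 8.4]
width: 0.286
clk 32.0 pos [0.5894 0.045  0.2296] jaw -10.74 tilt 0.0005 F [-2.7 -0.5  8.4] w 0.286 j [-0.55  0.63  0.56  1.87 -0.47  0.77  0.08]
shift [-154.1 -570.8  229.3] turn [0. 0. 0.] rows>= 10.146028638771329 0.0
```

```bash
python3 -m pendant '[[[0,0,-0.5,0,0,0,1],[0,0,-0.5,0,0,0,0],[0,0,-0.5,0,0,0,0],[0,0,-0.5,0,0,0,0],[0,0,-0.5,0,0,0,0],[0,0,-20,0,0,0,0],[0,0,-50,0,0,0,0],[0,0,-100,0,0,0,0],[0,0,-150,0,0,0,0],[0,0,-150,0,0,0,0]]]' 15; python3 plan.py .45 .45 .4
```

```text
clock: 33.28
position: [0.5904, 0.0445, 0.3843]
ee_rot: [2.416, 2.001, 0.011]
force: [0.2, 0.0, -0.7]
width: 0.498
clk 33.3 pos [0.5904 0.0445 0.3843] jaw -10.75 tilt 0.0085 F [ 0.2  0.  -0.7] w 0.498 j [-0.64  0.45  0.69  1.73 -0.32  1.07 -0.04]
shift [ 372.2 -213.4  -16.4] turn [0. 0. 0.] rows>= 6.8700692193523984 0.0
```

Move away to get a clear top view.

```bash
python3 -m pendant '[[[372,-213,-16,0,0,0,0],[372,-213,-16,0,0,0,0],[372,-213,-16,0,0,0,0],[372,-213,-16,0,0,0,0],[372,-213,-16,0,0,0,0],[372,-213,-16,0,0,0,0],[372,-213,-16,0,0,0,0],[372,-213,-16,0,0,0,0],[372,-213,-16,0,0,0,0],[372,-213,-16,0,0,0,0],[372,-213,-16,0,0,0,0],[372,-213,-16,0,0,0,0]]]' 15
cat > o4.py <<'E'
from ov import *
yaw=np.radians(-10.7);tx,ty=.5916,.0564
O=lambda y:off(tx,ty,yaw,0,y)
L=box(*O(-.071),yaw,.062,.041,.006,.028)+box(*O(.035),yaw,.142,.009,.006,.101)+cyl(*O(-.011),.013,.006,.103)+cyl(*O(.115),.0315,.034,.074)
t,s=[cv2.cvtColor(get_image(n),cv2.COLOR_RGB2BGR) for n in("top","side")]
for k,LL in(("",[]),("o",L)):
    cv2.imwrite(f"pics/r{k}_t.png",draw("top",t,LL,(155,165,355,285),4))
    cv2.imwrite(f"pics/r{k}_s.png",draw("side",s,LL,(205,170,355,300),5))
E
python3 o4.py
```

```text
clock: 34.78
position: [0.4496, 0.4498, 0.395]
ee_rot: [2.42, 2.003, 0.0]
force: [0.3, 0.0, 0.7]
width: 0.503
```

View pics/r_t.png

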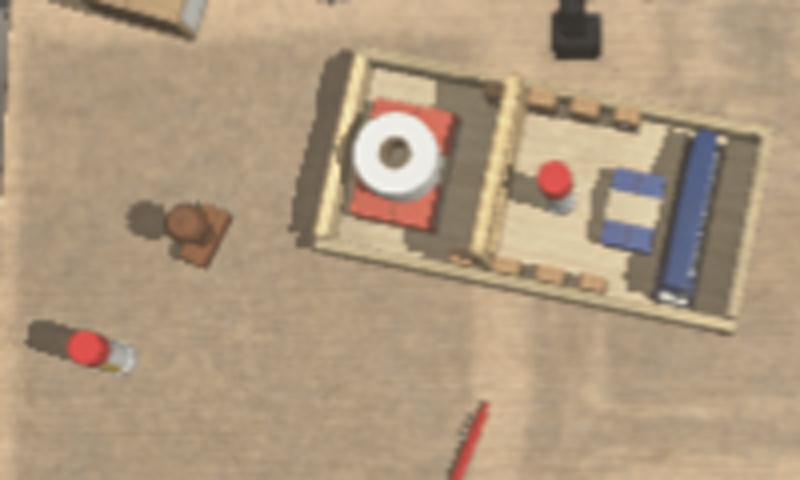

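View pics/ro_t.png

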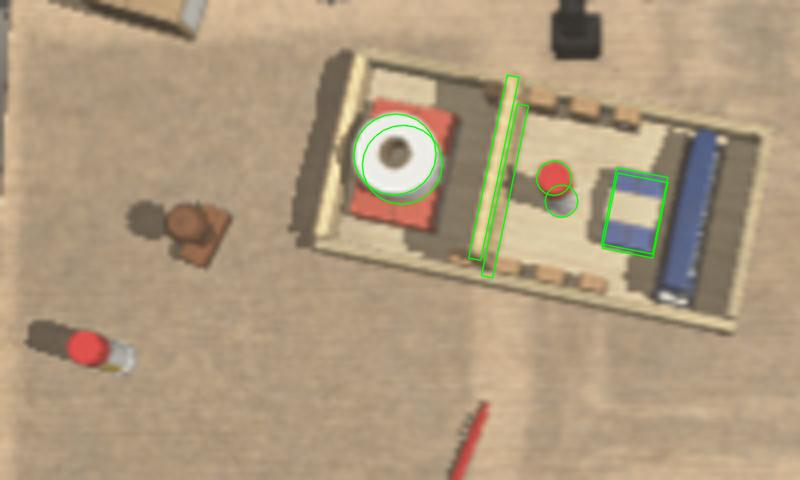

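View pics/ro_s.png

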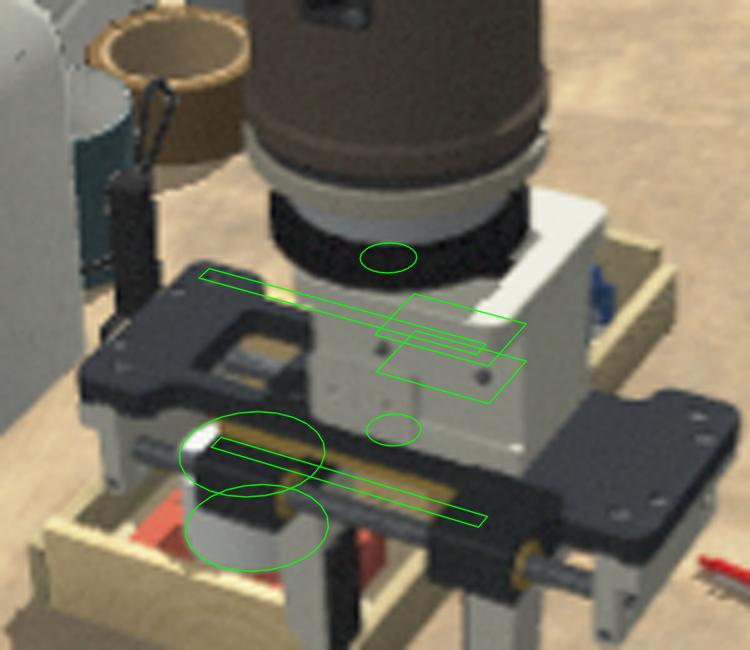

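```bash
python3 plan.py .25 .56 .42
```

```text
clk 34.9 pos [0.4494 0.4501 0.3949] jaw -10.76 tilt 0.0004 F [-0.  -0.4  0.4] w 0.501 j [-1.29  0.51  0.64  1.59 -0.32  1.15 -0.76]
shift [  70.8 -216.4  -25.2] turn [0. 0. 0.] rows>= 3.6647955082793118 0.0
```

```bash
python3 -m pendant '[[[71,-216,-25,0,0,0,0],[71,-216,-25,0,0,0,0],[71,-216,-25,0,0,0,0],[71,-216,-25,0,0,0,0],[71,-216,-25,0,0,0,0],[71,-216,-25,0,0,0,0],[71,-216,-25,0,0,0,0],[71,-216,-25,0,0,0,0],[71,-216,-25,0,0,0,0]]]' 15
python3 o4.py
```

```text
clock: 36.0
position: [0.2508, 0.56, 0.4197]
ee_rot: [2.42, 2.002, 0.0]
force: [-0.7, 0.1, -0.3]
width: 0.501
```

View pics/r_s.png

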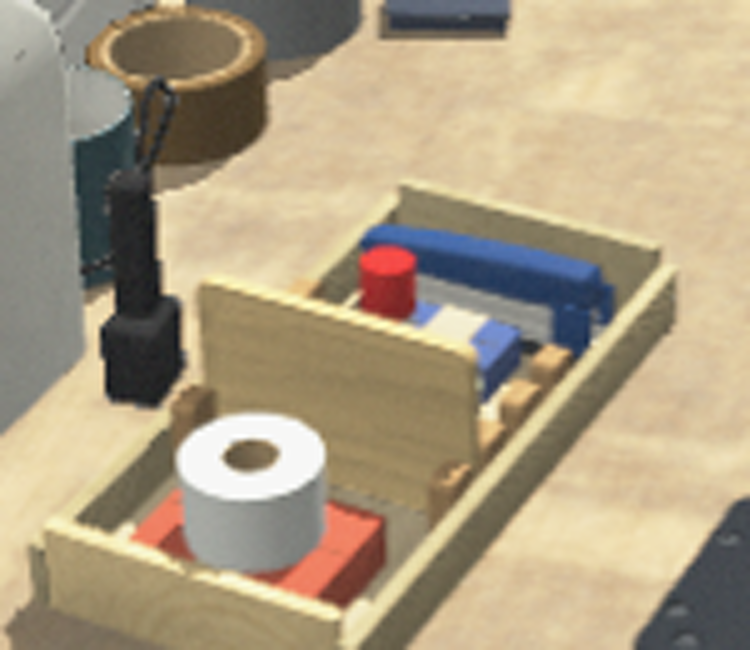

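View pics/ro_s.png

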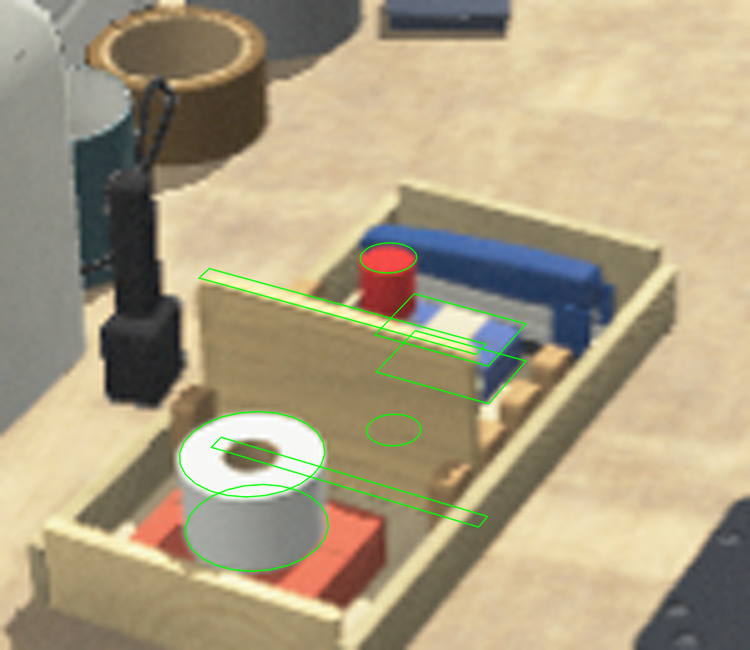

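Run:
```python
from cell import arm
print(arm.sign_off())
```

```text
the job is handed in; nothing more can be done
None
```

I finished the tray and handed the job in at about 36 s on the clock; no verdict is reported.

- **Divider board:** It is in the groove pair nearer the carton. I released it at the same height as in its starting grooves, so it should be fully down.
- **Label roll:** It lies flat on the carton, about 2 mm off centre in the top view.
- **Staple box:** It lies flat, about 71 mm from the tray's middle. That leaves a gap of roughly 7 mm to the stapler, taking the stapler at its stated place.
- **Glue stick:** The right-hand one of the two loose sticks stands upright between the box and the board, in line with the box.

**Last checks:** After the arm moved clear, I compared both cameras with the planned layout, and the roll, box and glue stick matched to within about 2 mm. The carton, stapler and stamp looked unmoved by eye. The barcode scanner was outside the last pictures I looked at, but no move touched it.

**What disagreed:**
- The board's top edge sits a few millimetres off its drawn outline, about 2–3° in angle. It showed a similar offset before I moved it. The allowed angle is about 5.7°.
- The two cameras differed by a few millimetres, so I set positions along the tray from where the gripper closed on the board.

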